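# Open the nest lever, slide the cover onto its hidden pin and hold it pressed down

## Robot

A 7-joint arm with a two-finger parallel gripper is mounted at the origin on the work surface; the furniture and walls round the work are solid. World frame = base frame: x ahead of the robot, y to its left, z up, the work surface at z = 0. Lengths are in m, angles in rad, forces in N, time in s.
With the tool pointing down it reaches from about 0.4 to 0.85 m from the base axis. Payload 10.4 kg.
Tool frame: the origin (TCP) lies midway between the tips of the shut fingers; the grasp point (between the pads) lies 19 mm behind it; z points along the fingers, y is the line along which they close (so a half turn about z gives the same grasp; the last joint's range is limited). The gripper opens to 87 mm and grips with 3 to 60 N. Pads are 19 mm wide; open, the fingers measure 117 mm over their backs; the gripper's body (75 mm by 190 mm) begins 51 mm behind the grasp point.
Start: joints at [1.303, 0.332, -0.065, 1.46, 0.022, 1.35, -0.088], TCP at [0.151, -0.606, 0.223] pointing down, gripper open.
Joint ranges: [-2.6, 2.6], [-0.5, 2.12], [-1.47, 1.34], [0.16, 2.42], [-1.27, 4.41], [0.06, 2.06], [-2.6, 2.6]. Speed limits (rad/s): [2.22, 2.22, 2.79, 2.79, 3.14, 3.14, 3.14].

## Interface

Orientations are given as a unit quaternion [x, y, z, w].
In Python, from bench import r gives the robot as it stands.
- The arm moves only by the tool apply_moves, never from a script. Its argument "steps" is a list of rows, each a list of 7 numbers: the turn, a rotation vector about the tool's x, y, z in rad, then the shift along the tool's x, y, z in mm, then the opening, from -1 (shut) to 1 (fully open). In form: [[ax, ay, az, x, y, z, claw], ...]. A call has 1 to 20 rows; each row is the pose to reach, as a shift and turn from the pose commanded when the call began, along the tool's axes at that moment; what a row does not reach only later rows make up. A row lasts 1/12 s, in which the tool goes at most 41.7 mm and 7.16 degrees, less where a joint would pass 70% of its speed; a pose out of reach is approached as far as the arm can. A call with a gripper value outside its range is refused whole. The fingers move at their own pace and stop on an object; "force" is the grip in N (left out, the last holds). Time passes only in rows, so rows that repeat a pose let the fingers close. It gives the time, the measured TCP pose, the force, the opening and the grip force at its end, in the units of the state.
- r.read_state(): the state, without advancing time (a new reading comes with each control period).
- r.camera(name): name is "scene" or "side" or "wrist"; returns a dict with "pixels" (400x640x3 uint8, red, green, blue), "z_map" (400x640 float32, m along the optical axis (not along the pixel's ray), 0 where there is no reading), "fovy" (degrees; the focal length in pixels is half the picture's height over the tangent of half this angle, whatever the lens; pixels are square), "cx", "cy" (the principal point, pixels), "k1" (the pictures are not rectified: a ray, as slopes to the right and down, at radius r is drawn at 1 + k1 r^2 times it, then the intrinsics apply), "position" and "orientation" of the camera in the world. Camera axes: x right, y down, z forward; pixel columns grow to the right and rows downward; lengths in m; the calibration is good to about 2 mm. A picture is of the moment at which its call begins.
- r.close_job(): hands the job in; it is judged then, once.
The state is a dict: "time": time; "joint_positions": joint angles; "joint_vel": joint speeds; "joint_torque": joint torques, N m; "ee_pos": TCP position; "eef_rot": TCP orientation; "ft_force": force on the tool from outside, world axes, zero at the start; "torque": the same for the moment, N m; "width": finger opening in m; "grip_force": force on a finger pad.
Only numpy, scipy, OpenCV 4.12 (cv2) and the standard library are available. Lean on these libraries where they do the work, as an engineer would, in place of code of your own. Each camera call takes 0.05 s, during which the arm holds its last target. There are 200 camera calls.

## Task

Throw the lever of the metal jig into the notch marked by two pips, so that its blade clears the channel. Then pick up the loose cover by its grip bar, rest it flat on the ledge at the open end of the channel with the bar pointing along the channel, slide it in until it drops over the hidden pin, and press it down against the springs as far as it goes. Finish while still gripping the cover and holding it pressed down, and leave the bench timer where it stands.

Things in the scene. Friction and masses are not known exactly. Their poses are not given: they have to be found in the camera images.
- nest: fixed bare-metal jig right of centre; origin on the table under its pin, z up, +x along the channel from the open end (near the robot) to the end stop. Base 155 x 118 mm, 12 thick (x -102..53, y -47..71). Channel 75 wide between rails 36 tall, flared at the mouth. Its floor is a ledge 30 mm above the table from x -100 to -44, then a pocket with a sprung platen up to the end stop at x +41.5
- pin_tip (a point): centre of the top of the locating pin, 29 mm above the table: 12 mm diameter, the last 6 mm tapering to 6 mm. Its axes are those of nest
- ledge (a point): point on top of the entry ledge, 30 mm above the table, 66 mm before the pin (nest x = -66 mm): where the centre of the cover's underside comes when the cover is set on the ledge, clear of the pin. Axes as nest
- platen (a joint): how far the sprung platen in the pocket is pressed down, m: 0 is up (its top 22 mm above the table), 0.005 is fully down against a solid stop (17 mm). The springs need 6 N to start and 10 N at the bottom, the cover's own weight of 2 to 3.4 N included
- lever (a joint): lever angle, rad, about a pivot at nest x -12, y +66 mm. 0: blade straight across the channel, handle to nest +y; grows as the handle swings from +y to the nest's -x (anticlockwise from above), stop at 1.19. Notches at 0, 0.55, 1.10; that at 1.10 has two raised pips beside it; only there is the blade (37..44 mm up) clear of the channel. Stiff (0.07 N m), stays where left. Starts at 0..0.55
- lever_grip (a point): centre of the black upright handle post of the lever, 67 mm above the table: a round post 13 mm in diameter and 40 mm tall (its top 85 mm above the table), on an arc of 46 mm radius about the pivot. Its frame turns with the lever: its y points from the pivot to the post
- cover_grip (a point): middle of the cover's grip bar, 36 mm above the cover's underside. The cover is a loose metal plate 80 x 70 x 16 mm (about 0.26 kg) carrying a dark upright bar 46 mm long (x), 18 wide (y), its top 52 mm above the underside; grip it across the 18 mm. x runs along the bar and the 80 mm, z up; a half turn makes no difference
- cover_socket (a point): centre of the cover's underside, at the mouth of the blind hole (15 mm diameter, 13.5 mm deep) that goes over the pin; same axes as cover_grip, 36 mm below it
- bench_timer: round bench timer 64 mm wide, 43 mm tall, at the left front; origin under its centre; leave alone

How it is judged:
By the outcome, as a careful person would: the job done as asked, in the order asked, and still so for the second after the job is handed in, while the arm keeps its last pose, push and grip.
It also fails if it takes over 51 s, if anything falls off the work surface, if the arm or the gripper's body presses on something with over 40 N, if the wrist force passes 120 N, or if a joint passes its speed limit or range.

## Working session

There is one attempt and no reset: what is moved stays moved. The work goes in short steps, Python scripts to look and compute and a tool call to move; the robot and the scene stay as the last step left them, time stands still between calls to the robot, and variables do not carry over. Pictures are saved under pics/ and viewed, at most 11 in all, crops included, and the job is handed in when it is done.

Besides the shell and the picture viewer there is one more tool, called as a command line: name --pt "numbers of a row" for each row, then --argument value for the rest. apply_moves: Moves the arm, as the interface text tells. Its arguments: {"type":"object","properties":{"steps":{"type":"array","items":{"type":"array","items":{"type":"number"}}},"force":{"type":"number"}},"required":["steps"]}

```bash
mkdir -p pics; ls
cat > h.py <<'E'
import numpy as np, cv2
from scipy.spatial.transform import Rotation as R
from bench import r
def K(c):
    f=200/np.tan(np.radians(c["fovy"])/2); return f
def world(c,u,v,z=None):
    """pixels -> world by depth map; or onto plane z"""
    f=K(c); u=np.atleast_1d(u).astype(float); v=np.atleast_1d(v).astype(float)
    d=np.stack([(u-c["cx"])/f,(v-c["cy"])/f],1); s=d.copy()
    for _ in range(20): s=d/(1+c["k1"]*(s**2).sum(1,keepdims=True))
    ray=np.c_[s,np.ones(len(s))]; M=R.from_quat(c["orientation"]).as_matrix(); p=np.array(c["position"])
    if z is None: return p+(ray*c["z_map"][v.astype(int),u.astype(int)][:,None])@M.T
    w=ray@M.T; return p+w*((z-p[2])/w[:,2])[:,None]
def cloud(c):
    v,u=np.mgrid[0:400,0:640]; return world(c,u.ravel(),v.ravel()).reshape(400,640,3)
def save(c,n): cv2.imwrite("pics/"+n,c["pixels"][:,:,::-1])
E
python3 - <<'E'
from h import *
for n in ("scene","side","wrist"):
    c=r.camera(n); save(c,n+"0.png"); np.save(n+"0.npy",c,allow_pickle=True)
    print(n,c["fovy"],c["cx"],c["cy"],c["k1"],np.round(c["position"],3),np.round(R.from_quat(c["orientation"]).as_matrix()[:,2],2))
s=r.read_state(); print({k:np.round(v,3).tolist() for k,v in s.items()})
E
cd pics; python3 -c "
import cv2,numpy as np
a=cv2.imread('scene0.png');b=cv2.imread('side0.png')
cv2.imwrite('ab.png',cv2.resize(np.vstack([a,b]),(480,600)))"
```

```text
pics
scene 42.0314717009638 321.3383541337882 196.94302137817948 -0.15746590241076033 [-0.115  0.633  0.783] [ 0.51 -0.58 -0.64]
side 43.852673604335806 322.4401250381175 207.11678634888025 -0.08498522860346204 [0.778 0.409 0.886] [-0.33 -0.44 -0.84]
wrist 69.28113954507563 320.47333740908914 198.09073707342355 -0.009873460497851864 [ 0.223 -0.587  0.384] [-0.26 -0.06 -0.96]
{'time': 0.15, 'joint_positions': [1.303, 0.333, -0.065, 1.461, 0.022, 1.35, -0.089], 'joint_vel': [-0.001, -0.002, -0.0, -0.003, 0.0, -0.001, 0.001], 'joint_torque': [0.001, -62.363, 0.025, -39.014, -0.061, 0.037, 0.0], 'ee_pos': [0.151, -0.606, 0.222], 'eef_rot': [0.993, 0.122, -0.0, -0.001], 'ft_force': [-0.248, -0.797, 1.045], 'torque': [-0.051, -0.015, -0.021], 'grip_force': 0.0, 'width': 0.087}
```

View pics/scene0.png

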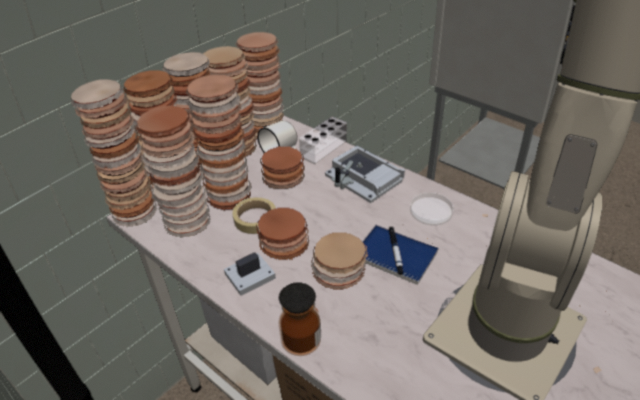

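View pics/side0.png

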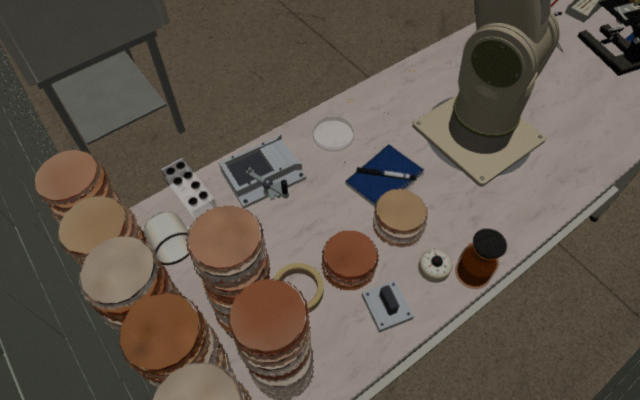

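The scene view shows the nest at about (365,172) and the cover at (249,272). The side view shows the nest at (262,172), lever post at (285,187), cover at (388,305), timer at (435,263), and tall dish stacks at x<310.

Run:
```python
from h import *
for n,boxes in (("side",dict(nest=(205,130,320,215),cover=(355,275,420,335),timer=(415,245,455,285))),("scene",dict(nest=(318,145,410,205),cover=(220,245,280,295)))):
    c=np.load(n+"0.npy",allow_pickle=True).item(); P=cloud(c)
    for k,(a,b,e,d) in boxes.items():
        Q=P[b:d,a:e].reshape(-1,3); px=c["pixels"][b:d,a:e].reshape(-1,3).astype(int); z=Q[:,2]
        print(n,k,"z hist",np.histogram(z,np.arange(-.01,.1,.005))[0])
        dark=(px.max(1)<70)
        if k=="cover":
            top=(z>.011)&(z<.021)&~dark; hull=Q[top,:2].astype(np.float32)
            rc=cv2.minAreaRect(hull*1000); print(" plate",rc, Q[top].mean(0))
            t=dark&(z>.045)&(z<.06); print(" bar",t.sum(),cv2.minAreaRect((Q[t,:2]*1000).astype(np.float32)))
        if k=="nest":
            t=dark&(z>.055); print(" post",t.sum(),Q[t].mean(0),z[t].max()); t=dark&(z>.08);print(" posttop",t.sum(),Q[t].mean(0))
            for lo,hi in((.028,.034),(.034,.0385),(.009,.015)):
                t=(z>lo)&(z<hi); print(" ",lo,cv2.minAreaRect((Q[t,:2]*1000).astype(np.float32)))
        if k=="timer":
            t=z>.03; print(Q[t].mean(0),t.sum())
    if 1:
        q=P[(P[:,:,2]>.06)&(P[:,:,0]>.0)&(P[:,:,2]<.35)&(abs(P[:,:,1])<1)]
        H,_,_=np.histogram2d(q[:,0],q[:,1],[np.arange(0.1,1.,.05),np.arange(-.8,.5,.05)])
        if n=="side":
            M=np.zeros_like(H)
            i=((q[:,0]-.1)//.05).astype(int);j=((q[:,1]+.8)//.05).astype(int)
            for a,b,zz in zip(i,j,q[:,2]):
                if 0<=a<M.shape[0] and 0<=b<M.shape[1]: M[a,b]=max(M[a,b],zz)
            print((M*100).astype(int))
c=np.load("side0.npy",allow_pickle=True).item();cr=c["pixels"][120:220,195:335];cr2=c["pixels"][260:345,330:470]
s=np.load("scene0.npy",allow_pickle=True).item()["pixels"][140:210,310:420]
im=np.vstack([cv2.resize(cr,(560,400),interpolation=2)]); s=cv2.resize(s,(630,400),interpolation=2)
cv2.imwrite("pics/nestcrop.png",cv2.resize(np.hstack([im,s]),(800,270))[:,:,::-1])
```

```text
side nest z hist [ 122 3476  691  310  400  450  670  729  699  234  208   44   23   50
   53   10    9    9   26    2    0]
 post 87 [ 0.51355466 -0.08743236  0.10939748] 0.8864771203076751
 posttop 32 [ 0.52323732 -0.04075021  0.18334679]
  0.028 ((520.9324340820312, -185.76373291015625), (159.00177001953125, 235.09901428222656), 84.96260070800781)
  0.034 ((521.037841796875, -181.83334350585938), (165.21710205078125, 235.1051025390625), 86.2981948852539)
  0.009 ((446.71533203125, -184.27432250976562), (131.175537109375, 234.80577087402344), 81.6357421875)
side cover z hist [  32 1666  394   59  769  477   31   22   38   60   35  101  152   24
   21    3    0    0    0    0    0]
 plate ((463.4398498535156, 188.33795166015625), (108.94953918457031, 76.85585021972656), 80.09210205078125) [0.46950024 0.1986793  0.01459952]
 bar 235 ((470.12054443359375, 179.29391479492188), (29.28877830505371, 86.7000961303711), 8.553265571594238)
side timer z hist [  8 552 167  39  42  35 118 498  53  37  49   0   0   0   0   0   0   0
   0   0   0]
[0.34783002 0.19747695 0.04887301] 141
[[ 0  0  0
[... 1572 characters left out ...]
7127405  0.11560928]
  0.028 ((517.08349609375, -191.1004180908203), (147.0039825439453, 230.76724243164062), 85.37561798095703)
  0.034 ((480.078857421875, -178.24957275390625), (159.91796875, 158.01441955566406), 85.7572250366211)
  0.009 ((475.7386474609375, -182.00131225585938), (178.5072784423828, 115.09588623046875), 8.51557731628418)
scene cover z hist [  1 991 530  97 405 448  60  46  60  79  72  74 123   0   0   0   0   0
   0   0   0]
 plate ((462.1297302246094, 187.11753845214844), (119.31401824951172, 83.92835235595703), 86.22721862792969) [0.45624857 0.19840953 0.01522994]
 bar 141 ((461.6369323730469, 203.7358856201172), (43.42692947387695, 17.416732788085938), 73.224365234375)
```

View pics/nestcrop.png

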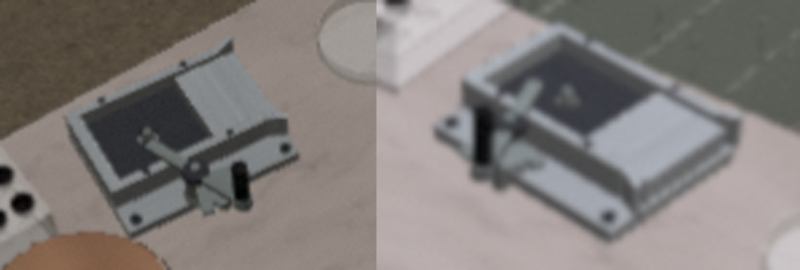

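The crops show the nest's open end (bright ledge) towards the robot. The lever post is at side (285,187) and scene (337,177), part-way round, with the blade across the channel.

Run:
```python
from h import *
for n in("side","scene"):
    c=np.load(n+"0.npy",allow_pickle=True).item(); P=cloud(c)
    px=c["pixels"].astype(int)
    W=(P[:,:,0]>.36)&(P[:,:,0]<.585)&(P[:,:,1]>-.28)&(P[:,:,1]<-.06)
    z=cv2.medianBlur(P[:,:,2].astype(np.float32),3)
    for lo,hi in((.008,.04),(.0335,.0385),(.0275,.0325)):
        m=(W&(z>lo)&(z<hi)).astype(np.uint8)
        if lo!=.0335: m=cv2.morphologyEx(m,cv2.MORPH_OPEN,np.ones((3,3),np.uint8))
        k,l,st,_=cv2.connectedComponentsWithStats(m); 
        m=l==1+np.argmax(st[1:,4])if lo!=.0335 else m>0
        print(n,lo,m.sum(),cv2.minAreaRect((P[m][:,:2]*1000).astype(np.float32)))
    t=W&(px.max(2)<60)&(z>.05)&(z<.09); t2=t&(z>.08)
    print(" post",t.sum(),P[t].mean(0),t2.sum(),P[t2].mean(0))
    t=W&(z>.0385)&(z<.046); print("blade",t.sum(),P[t].mean(0))
    # cover
    W=(P[:,:,0]>.39)&(P[:,:,0]<.55)&(P[:,:,1]>.13)&(P[:,:,1]<.28)
    t=W&(z>.012)&(z<.02)&(px.max(2)>90); k,l,st,_=cv2.connectedComponentsWithStats(cv2.morphologyEx(t.astype(np.uint8),cv2.MORPH_OPEN,np.ones((3,3),np.uint8)));t=l==1+np.argmax(st[1:,4])
    print(" plate",t.sum(),cv2.minAreaRect((P[t][:,:2]*1000).astype(np.float32)))
    t=W&(z>.047)&(z<.056)&(px.max(2)<100); print(" bar",t.sum(),cv2.minAreaRect((P[t][:,:2]*1000).astype(np.float32)))
```

```text
side 0.008 3340 ((482.70263671875, -186.33290100097656), (152.37725830078125, 158.9091339111328), 84.67310333251953)
side 0.0335 418 ((485.35284423828125, -179.90029907226562), (165.72361755371094, 152.9053192138672), 84.00096893310547)
side 0.0275 507 ((434.38787841796875, -212.13267517089844), (73.35209655761719, 55.77716827392578), 85.6500015258789)
 post 79 [ 0.48796358 -0.10269967  0.07162422] 26 [ 0.48654255 -0.10513719  0.08307982]
blade 224 [ 0.50061395 -0.14742663  0.04214684]
 plate 1059 ((465.8017883300781, 199.12269592285156), (81.78035736083984, 71.33840942382812), 75.50726318359375)
 bar 231 ((476.2379150390625, 177.28341674804688), (89.92501831054688, 67.91297912597656), 88.00498962402344)
scene 0.008 2247 ((487.2154846191406, -184.38973999023438), (154.0607452392578, 174.08114624023438), 84.62216186523438)
scene 0.0335 356 ((491.11175537109375, -157.21200561523438), (203.24533081054688, 176.94314575195312), 86.11183166503906)
scene 0.0275 366 ((430.4486389160156, -209.95114135742188), (77.24839782714844, 58.25355529785156), 83.39773559570312)
 post 66 [ 0.48049131 -0.10257494  0.06996742] 17 [ 0.48222638 -0.10430547  0.08361615]
blade 142 [ 0.50879216 -0.13745779  0.04349076]
 plate 678 ((463.89093017578125, 200.92062377929688), (79.96548461914062, 72.21531677246094), 75.1042709350586)
 bar 157 ((464.15399169921875, 183.85073852539062), (29.7375431060791, 81.29757690429688), 7.599486827850342)
```

```bash
cat >> h.py <<'E'
def plan(*targets):
    """targets (x,y,z mm, yaw deg of tool x): print row numbers from present pose"""
    s=r.read_state(); p=np.array(s["ee_pos"])*1000; A=R.from_quat(s["eef_rot"])
    x=A.as_matrix()[:,0]; print("t",round(s["time"],2),"pos",p.round(1),"yaw",round(np.degrees(np.arctan2(x[1],x[0])),2),"w",round(s["width"],4),"F",np.round(s["ft_force"],1),"g",round(s["grip_force"],1),"j",np.round(s["joint_positions"],2))
    for t in targets:
        B=R.from_euler("z",t[3],degrees=True)*R.from_euler("x",180,degrees=True)
        print(np.round(np.r_[(A.inv()*B).as_rotvec(),],3),np.round(A.inv().apply(np.array(t[:3])-p),1))
E
python3 - <<'E'
from h import *
plan((460,-260,250,75.5))
P=cloud(np.load("side0.npy",allow_pickle=True).item()).reshape(-1,3)
for lo,hi in((.1,.2),(.2,.35)):
    q=P[(P[:,2]>lo)&(P[:,2]<hi)&(P[:,0]>.4)&(P[:,1]<.4)&(P[:,1]>0)];print(np.percentile(q[:,0],[0,2,5]))
E
```

```text
t 0.15 pos [ 151.4 -606.1  221.9] yaw 14.02 w 0.0871 F [-0.2 -0.8  1. ] g 0.0 j [ 1.3   0.33 -0.06  1.46  0.02  1.35 -0.09]
[-1.000e-03 -1.000e-03 -1.073e+00] [ 383.3 -261.   -27.8]
[0.63152907 0.6521739  0.66277931]
[0.62768747 0.64550657 0.65520873]
```

apply_moves --pt "0 0 -0.12 32 -22 -20 1" --pt "0 0 -0.24 64 -44 -28 1" --pt "0 0 -0.36 96 -66 -28 1" --pt "0 0 -0.48 128 -88 -28 1" --pt "0 0 -0.6 160 -110 -28 1" --pt "0 0 -0.72 192 -132 -28 1" --pt "0 0 -0.84 224 -154 -28 1" --pt "0 0 -0.96 256 -176 -28 1" --pt "0 0 -1.073 288 -198 -28 1" --pt "0 0 -1.073 320 -220 -28 1" --pt "0 0 -1.073 352 -242 -28 1" --pt "0 0 -1.073 383 -261 -28 1" --pt "0 0 -1.073 383 -261 -28 1" --pt "0 0 -1.073 383 -261 -28 1" --pt "0 0 -1.073 383 -261 -28 1"

```text
time: 1.4
ee_pos: [0.4595, -0.2607, 0.2503]
eef_rot: [0.791, 0.612, -0.0, -0.0]
ft_force: [-0.1, 0.0, 0.3]
width: 0.087
grip_force: 0.0
```

Run:
```python
from h import *
plan()
c=r.camera("wrist"); save(c,"w1.png"); np.save("w1.npy",c,allow_pickle=True); print(c["position"])
```

```text
t 1.4 pos [ 459.5 -260.7  250.3] yaw 75.5 w 0.087 F [-0.1  0.   0.3] g 0.0 j [ 0.88  0.14 -0.5   1.65  0.07  1.37  0.12]
[ 0.47820274 -0.18862895  0.41214842]
```

View pics/w1.png

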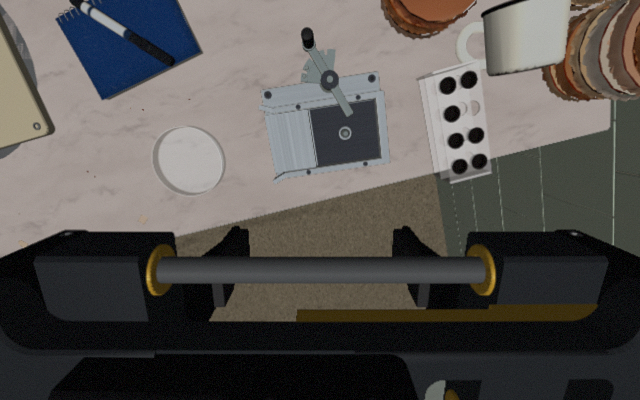

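The wrist view shows the pin ring at about (345,133), lever pivot at (330,79), post top at (308,35) and base holes at (268,95) and (372,78).

Run:
```python
from h import *
c=np.load("w1.npy",allow_pickle=True).item(); g=cv2.cvtColor(c["pixels"],cv2.COLOR_RGB2GRAY).astype(float)
def cen(u,v,rad,dark,thr):
    a=g[v-rad:v+rad+1,u-rad:u+rad+1]; w=np.clip(thr-a,0,None) if dark else np.clip(a-thr,0,None)
    V,U=np.mgrid[v-rad:v+rad+1,u-rad:u+rad+1]; return (w*U).sum()/w.sum(),(w*V).sum()/w.sum()
print(g[126:141:1,337:354].astype(int))
h1=cen(268,95,4,1,90);h2=cen(372,78,4,1,90);pin=cen(345,133,7,0,85)
print(h1,h2,pin)
a=world(c,*h1,.012)[0];b=world(c,*h2,.012)[0];p=world(c,*pin,.029)[0]
yaw=np.arctan2(*(b-a)[1::-1]);print("holes",a,b,np.hypot(*(b-a)[:2]),"yaw",np.degrees(yaw),"pin",p)
Rz=R.from_euler("z",-yaw)
print("holes in nest",Rz.apply(a-p)*1000,Rz.apply(b-p)*1000)
# blob of dark post
m=(g<45).astype(np.uint8); m[:, :290]=0;m[:,325:]=0;m[60:]=0
v,u=np.nonzero(m); print("post px",u.min(),u.max(),v.min(),v.max()); 
pc=world(c,308,34,.085)[0]; piv=world(c,330,79,.045)[0]
print("post top",pc,Rz.apply(pc-p)*1000,"pivot",Rz.apply(piv-p)*1000)
# dark pocket
m=(g<75).astype(np.uint8); m[:90]=0;m[175:]=0;m[:,:300]=0;m[:,395:]=0
ct=max(cv2.findContours(m,0,2)[0],key=cv2.contourArea); print(cv2.approxPolyDP(ct,4,True)[:,0].tolist())
cv2.imwrite("pics/w1c.png",cv2.resize(c["pixels"][20:190,250:400,::-1],None,fx=3.5,fy=3.5,interpolation=2))
```

```text
[[ 55  52  51  49  53  64  78  92  97  93  80  60  52  51  52  53  53]
 [ 54  50  53  55  82 109 123 134 138 139 124 102  74  52  51  49  54]
 [ 53  50  53  82 122 135 129 121 123 132 137 144 114  75  52  53  55]
 [ 52  53  73 118 132  95  77  66  69  76 105 134 142 102  56  53  53]
 [ 53  61 103 138  98  67  70  66  74  73  68  91 132 127  70  53  56]
 [ 56  65 128 122  71  71  76  90  99  96  79  69 104 142  92  54  53]
 [ 49  68 144 115  72  76  92 111 120 118 101  67  90 148  99  58  55]
 [ 47  69 144 108  73  81 103 119 119 118 113  67  80 150  93  50  54]
 [ 49  68 143 127  78  80  96 116 120 117 108  70  99 149  81  51  52]
 [ 51  64 128 151  99  78  82 102 109 103  86  77 125 143  77  52  56]
 [ 52  57  96 151 135 108  84  83  85  84  85 112 152 112  56  52  54]
 [ 53  50  70 134 152 139 110 105  97 102 124 143 132  73  52  55  54]
 [ 53  53  51  81 120 141 144 141 137 132 133 125  85  52  50  52  53]
 [ 54  55  49  55  68  96 117 128 125 112  85  61  52  54  53  54  54]
 [ 54  57  51  52  52  53  61  57  57  55  53  48  56  53  50  52  54]]
(np.float64(267.4359733530718), np.float64(94.43375277572169)) (np.float64(371.2606347062795), np.float64(77.87305874409184)) (np.float64(344.67345276872965), np.float64(133.04994571118348))
holes [ 0.41839133 -0.14270386  0.012     ] [ 0.55389428 -0.15700915  0.012     ] 0.1362559733055483 yaw -6.026494595892605 pin [ 0.50359703 -0.21495654  0.029     ]
holes in nest [-92.32049749  62.90776219 -17.        ] [ 43.93547581  62.90776219 -17.        ]
post px 302 313 28 48
post top [ 0.48648282 -0.10587336  0.085     ] [-28.4720898  106.68353046  56.        ] pivot [-10.42309223  65.61814633  16.        ]
[[374, 99], [349, 104], [353, 113], [348, 117], [339, 105], [310, 110], [317, 166], [380, 157]]
```

View pics/w1c.png

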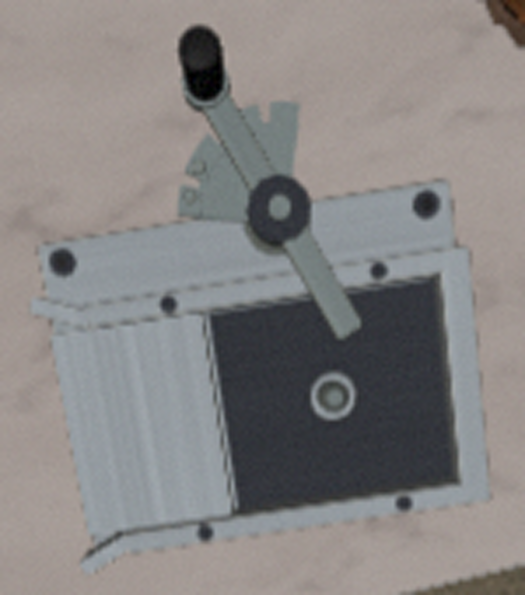

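```bash
cat >> h.py <<'E'
PIN=np.array([503.6,-215.0]); YAW=-6.0
def nest(x,y):
    a=np.radians(YAW); return PIN+np.array([x*np.cos(a)-y*np.sin(a),x*np.sin(a)+y*np.cos(a)])
def post(a): return nest(-12-46*np.sin(a),66+46*np.cos(a))
E
python3 - <<'E'
from h import *
p=post(.385);print(p); plan((*p,110,75.5),(*p,50,75.5))
E
```

```text
[ 485.83986728 -103.90222749]
t 1.45 pos [ 459.  -261.4  250.3] yaw 75.42 w 0.087 F [-0.8 -0.1 -0. ] g 0.0 j [ 0.88  0.14 -0.49  1.65  0.07  1.37  0.12]
[-0.001  0.    -0.001] [159.2 -13.6 140.2]
[-0.001  0.    -0.001] [159.2 -13.6 200.2]
```

apply_moves --pt "0 0 0 32 -3 28 1" --pt "0 0 0 64 -5 56 1" --pt "0 0 0 96 -8 84 1" --pt "0 0 0 128 -11 112 1" --pt "0 0 0 158.5 -13.5 140 1" --pt "0 0 0 158.5 -13.5 160 1" --pt "0 0 0 158.5 -13.5 180 1" --pt "0 0 0 158.5 -13.5 200 1" --pt "0 0 0 158.5 -13.5 200 1" --pt "0 0 0 158.5 -13.5 200 -1" --pt "0 0 0 158.5 -13.5 200 -1" --pt "0 0 0 158.5 -13.5 200 -1" --pt "0 0 0 158.5 -13.5 200 -1" --pt "0 0 0 158.5 -13.5 200 -1" --pt "0 0 0 158.5 -13.5 200 -1" --force 20

```text
time: 2.7
ee_pos: [0.4867, -0.1037, 0.0511]
eef_rot: [0.791, 0.612, 0.0, 0.0]
ft_force: [-0.2, 0.2, -0.1]
width: 0.0547
grip_force: 0.0
```

Run:
```python
from h import *
print(post(.385))
plan(*[(*post(a),50,75.5+np.degrees(a-.385)) for a in np.linspace(.385,1.1,9)[1:]])
```

```text
[ 485.83986728 -103.90222749]
t 2.7 pos [ 486.7 -103.7   51.1] yaw 75.49 w 0.0547 F [-0.2  0.2 -0.1] g 0.0 j [ 0.66  0.29 -0.6   1.95  0.2   0.96 -0.29]
[ 0.001  0.    -0.089] [-2.6 -4.3  1.1]
[ 0.001  0.    -0.179] [-5.2 -7.5  1.1]
[ 0.001  0.    -0.268] [ -8.  -10.5   1.1]
[ 0.001  0.    -0.358] [-11.1 -13.2   1.1]
[ 0.001  0.001 -0.447] [-14.4 -15.6   1.1]
[ 0.001  0.001 -0.536] [-17.9 -17.8   1.1]
[ 0.001  0.001 -0.626] [-21.6 -19.6   1.1]
[ 0.001  0.001 -0.715] [-25.4 -21.1   1.1]
```

apply_moves --pt "0 0 0 0 0 0 -1" --pt "0 0 0 0 0 0 -1" --pt "0 0 0 0 0 0 -1" --pt "0 0 0 0 0 0 -1" --pt "0 0 0 0 0 0 -1" --pt "0 0 0 0 0 0 -1" --pt "0 0 0 0 0 0 -1" --pt "0 0 0 0 0 0 -1" --pt "0 0 0 0 0 0 -1" --pt "0 0 0 0 0 0 -1" --pt "0 0 0 0 0 0 -1"

```text
time: 3.62
ee_pos: [0.4862, -0.1032, 0.0504]
eef_rot: [0.791, 0.612, -0.0, -0.0]
ft_force: [-1.8, 1.9, 1.0]
width: 0.0122
grip_force: 20.0
```

```bash
python3 -c "
from h import *
plan()"
```

```text
t 3.62 pos [ 486.2 -103.2   50.4] yaw 75.52 w 0.0122 F [-1.8  1.9  1. ] g 20.0 j [ 0.66  0.29 -0.6   1.95  0.2   0.96 -0.29]
```

apply_moves --pt "0 0 -0.045 -1.2 -2.2 0 -1" --pt "0 0 -0.089 -2.5 -4.2 0 -1" --pt "0 0 -0.134 -3.8 -5.9 0 -1" --pt "0 0 -0.179 -5.1 -7.5 0 -1" --pt "0 0 -0.223 -6.5 -9 0 -1" --pt "0 0 -0.268 -8 -10.5 0 -1" --pt "0 0 -0.313 -9.5 -11.9 0 -1" --pt "0 0 -0.358 -11 -13.2 0 -1" --pt "0 0 -0.402 -12.7 -14.4 0 -1" --pt "0 0 -0.447 -14.4 -15.6 0 -1" --pt "0 0 -0.492 -16.1 -16.7 0 -1" --pt "0 0 -0.536 -17.9 -17.7 0 -1" --pt "0 0 -0.581 -19.7 -18.7 0 -1" --pt "0 0 -0.626 -21.6 -19.6 0 -1" --pt "0 0 -0.67 -23.5 -20.4 0 -1" --pt "0 0 -0.715 -25.4 -21.1 0 -1" --pt "0 0 -0.715 -25.4 -21.1 0 -1" --pt "0 0 -0.715 -25.4 -21.1 0 -1"

```text
time: 5.12
ee_pos: [0.459, -0.123, 0.0504]
eef_rot: [0.527, 0.85, -0.0, -0.0]
ft_force: [-5.1, 0.9, 4.6]
width: 0.0123
grip_force: 20.0
```

Run:
```python
from h import *
print(post(1.1));plan()
s=r.read_state();d=np.array(s["ee_pos"])[:2]*1000-nest(-12,66);print(np.hypot(*d),np.arctan2(-d[0],d[1])-np.radians(YAW))
c=r.camera("side");cv2.imwrite("pics/s2.png",cv2.resize(c["pixels"][110:225,190:350,::-1],None,fx=4,fy=4,interpolation=2))
```

```text
[ 459.97468557 -123.07089408]
t 5.12 pos [ 459.  -123.    50.4] yaw 116.37 w 0.0123 F [-5.1  0.9  4.6] g 20.0 j [ 0.81  0.26 -0.7   2.    0.21  0.95  0.46]
46.85771032202845 1.1104674895763822
```

apply_moves --pt "0 0 0 0 0 0 1" --pt "0 0 0 0 0 0 1" --pt "0 0 0 0 0 0 1" --pt "0 0 0 0 0 0 1" --pt "0 0 0 0 0 0 1" --pt "0 0 0 0 0 0 1" --pt "0 0 0 0 0 -20 1" --pt "0 0 0 0 0 -55 1" --pt "0 0 0 0 0 -90 1" --pt "0 0 0 0 0 -125 1" --pt "0 0 0 0 0 -160 1" --pt "0 0 0 0 0 -190 1" --pt "0 0 0 0 0 -190 1"

```text
time: 6.25
ee_pos: [0.4622, -0.1232, 0.2465]
eef_rot: [0.526, 0.85, 0.001, 0.004]
ft_force: [-0.0, -0.1, 0.3]
width: 0.0851
grip_force: 0.0
```

Run:
```python
from h import *
plan((466,200,150,75.5))
c=r.camera("wrist"); np.save("w2.npy",c,allow_pickle=True); save(c,"w2.png")
```

```text
t 6.25 pos [ 462.2 -123.2  246.5] yaw 116.47 w 0.0851 F [-0.  -0.1  0.3] g 0.0 j [ 0.89  0.03 -0.73  1.77  0.02  1.34  0.62]
[0.008 0.005 0.715] [288.3 146.9  95.3]
```

View pics/w2.png

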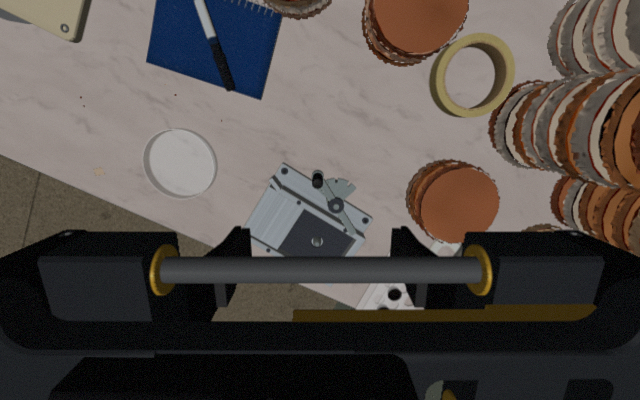

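The view shows the lever swung with its post top at about (318,177), pivot at (336,205) and the blade now along the rail.

Run:
```python
from h import *
c=np.load("w2.npy",allow_pickle=True).item(); g=cv2.cvtColor(c["pixels"],cv2.COLOR_RGB2GRAY).astype(float)
def cen(u,v,rad,thr):
    a=g[v-rad:v+rad+1,u-rad:u+rad+1]; w=np.clip(thr-a,0,None)
    V,U=np.mgrid[v-rad:v+rad+1,u-rad:u+rad+1]; return (w*U).sum()/w.sum(),(w*V).sum()/w.sum()
h1,h2,pv=cen(284,171,4,90),cen(368,219,4,90),cen(336,205,8,80)
a,b=world(c,*h1,.012)[0]*1000,world(c,*h2,.012)[0]*1000; p=world(c,*pv,.047)[0]*1000
yaw=np.arctan2(*(b-a)[1::-1]); print(a,b,np.degrees(yaw),"exp",nest(-92.3,62.9),nest(43.9,62.9)); print("pivot",p,nest(-12,66))
cr=g[165:190,306:332]; print((cr<40).astype(int))
for uv in((318,176),(318,178)):
    q=world(c,*uv,.085)[0]*1000; d=q[:2]-p[:2]; print(q,np.hypot(*d),np.arctan2(-d[0],d[1])-yaw)
cv2.imwrite("pics/w2c.png",cv2.resize(c["pixels"][150:265,235:395,::-1],None,fx=5,fy=5,interpolation=2))
```

```text
[ 418.35088531 -142.73790509   12.        ] [ 554.36890972 -156.559496     12.        ] -5.802244696571106 exp [ 418.3804694  -142.79659562] [ 553.83435155 -157.03337232]
pivot [ 497.71814661 -145.97256892   47.        ] [ 498.56461583 -148.10721335]
[[0 0 0 0 0 0 0 0 0 0 0 0 0 0 0 0 0 0 0 0 0 0 0 0 0 0]
 [0 0 0 0 0 0 0 0 0 0 0 0 0 0 0 0 0 0 0 0 0 0 0 0 0 0]
 [0 0 0 0 0 0 0 0 0 0 0 0 0 0 0 0 0 0 0 0 0 0 0 0 0 0]
 [0 0 0 0 0 0 0 0 0 0 0 0 0 0 0 0 0 0 0 0 0 0 0 0 0 0]
 [0 0 0 0 0 0 0 0 0 0 0 0 0 0 0 0 0 0 0 0 0 0 0 0 0 0]
 [0 0 0 0 0 0 0 0 0 0 0 0 0 0 0 0 0 0 0 0 0 0 0 0 0 0]
 [0 0 0 0 0 0 0 0 0 0 0 0 0 0 0 0 0 0 0 0 0 0 0 0 0 0]
 [0 0 0 0 0 0 0 0 0 0 0 0 0 0 0 0 0 0 0 0 0 0 0 0 0 0]
 [0 0 0 0 0 0 0 0 0 0 1 1 1 1 0 0 0 0 0 0 0 0 0 0 0 0]
 [0 0 0 0 0 0 0 0 1 1 1 1 1 1 1 0 0 0 0 0 0 0 0 0 0 0]
 [0 0 0 0 0 0 0 0 1 1 1 1 1 1 1 1 0 0 0 0 0 0 0 0 0 0]
 [0 0 0 0 0 0 0 1 1 1 1 1 1 1 1 1 0 0 0 0 0 0 0 0 0 0]
 [0 0 0 0 0 0 0 1 1 1 1 1 1 1 1 1 0 0 0 0 0 0 0 0 0 0]
 [0 0 0 0 0 0 0 1 1 1 1 1 1 1 1 1 0 0 0 0 0 0 0 0 0 0]
 [0 0 0 0 0 0 0 1 1 1 1 1 1 1 1 1 1 0 0 0 0 0 0 0 0 0]
 [0 0 0 0 0 0 1 1 1 0 1 1 1 1 1 1 1 0 0 0 0 0 0 0 0 0]
 [0 0 0 0 0 0 0 1 0 0 0 1 1 1 1 1 1 0 0 0 0 0 0 0 0 0]
 [0 0 0 0 0 0 0 1 0 1 1 1 1 1 1 1 1 0 0 0 0 0 0 0 0 0]
 [0 0 0 0 0 0 0 1 0 1 1 1 1 1 1 1 1 0 0 0 0 0 0 0 0 0]
 [0 0 0 0 0 0 0 1 1 1 1 1 1 1 1 1 0 0 0 0 0 0 0 0 0 0]
 [0 0 0 0 0 0 0 1 1 1 1 1 1 1 1 1 0 0 0 0 0 0 0 0 0 0]
 [0 0 0 0 0 0 0 0 1 1 1 1 1 1 1 0 0 0 0 0 0 0 0 0 0 0]
 [0 0 0 0 0 0 0 0 0 1 1 1 1 1 0 0 0 0 0 0 0 0 0 0 0 0]
 [0 0 0 0 0 0 0 0 0 0 0 0 0 0 0 0 0 0 0 0 0 0 0 0 0 0]
 [0 0 0 0 0 0 0 0 0 0 0 0 0 0 0 0 0 0 0 0 0 0 0 0 0 0]]
[ 457.2063861  -115.30975448   85.        ] 50.80758731522895 1.0241705268057189
[ 458.23184641 -117.38516303   85.        ] 48.74841206713774 1.0454234123365915
```

View pics/w2c.png

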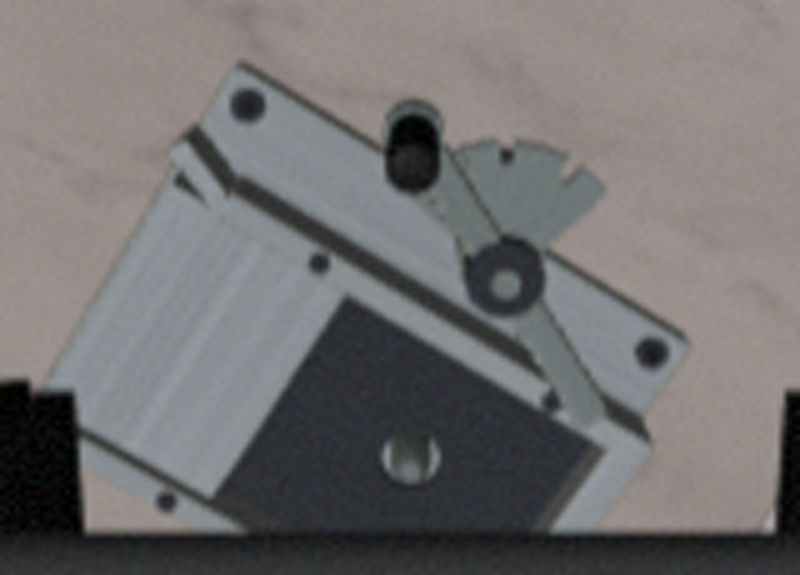

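The lever now lies over its outer notch. The post top at (317,182) gives about 1.08–1.10 rad, and the blade is on the rail, clear of the pocket. Next is the cover.

Run:
```python
from h import *
plan((452,130,250,75.5))
```

```text
t 6.3 pos [ 461.3 -123.1  243.5] yaw 116.46 w 0.0859 F [-0.1  0.4  0.4] g 0.0 j [ 0.89  0.03 -0.73  1.78  0.02  1.34  0.62]
[0.005 0.003 0.715] [230.7 104.5  -7.2]
```

apply_moves --pt "0 0 0.1 29 13 -5 1" --pt "0 0 0.2 58 26 -10 1" --pt "0 0 0.3 87 39 -10 1" --pt "0 0 0.4 115 52 -10 1" --pt "0 0 0.5 144 65 -10 1" --pt "0 0 0.6 173 78 -10 1" --pt "0 0 0.7 202 91 -10 1" --pt "0 0 0.715 230 104 -10 1" --pt "0 0 0.715 230 104 -10 1" --pt "0 0 0.715 230 104 -10 1" --pt "0 0 0.715 230 104 -10 1"

```text
time: 7.22
ee_pos: [0.45, 0.1288, 0.2497]
eef_rot: [0.791, 0.612, -0.001, -0.0]
ft_force: [0.8, -0.1, 0.3]
width: 0.0868
grip_force: 0.0
```

Run:
```python
from h import *
plan()
c=r.camera("wrist"); np.save("w3.npy",c,allow_pickle=True); save(c,"w3.png")
P=cloud(c); px=c["pixels"].astype(int); z=P[:,:,2]
W=(P[:,:,0]>.39)&(P[:,:,0]<.55)&(P[:,:,1]>.13)&(P[:,:,1]<.28)
v,u=np.nonzero(W); print("win px",u.min(),u.max(),v.min(),v.max())
t=W&(z>.012)&(z<.02); k,l,st,_=cv2.connectedComponentsWithStats(cv2.morphologyEx(t.astype(np.uint8),cv2.MORPH_OPEN,np.ones((3,3),np.uint8)));t=l==1+np.argmax(st[1:,4])
print("plate",t.sum(),cv2.minAreaRect((P[t][:,:2]*1000).astype(np.float32)))
t=W&(z>.045)&(z<.058);t=cv2.morphologyEx(t.astype(np.uint8),cv2.MORPH_OPEN,np.ones((3,3),np.uint8))>0; v,u=np.nonzero(t)
print("bar",t.sum(),np.median(z[t]),cv2.minAreaRect((world(c,u,v,.052)[:,:2]*1000).astype(np.float32)),(u.mean(),v.mean()))
t=W&(z>.06);print("other high",t.sum())
```

```text
t 7.22 pos [450.  128.8 249.7] yaw 75.51 w 0.0868 F [ 0.8 -0.1  0.3] g 0.0 j [ 0.63  0.03 -1.01  1.77  0.02  1.36 -0.63]
win px 0 639 0 399
plate 2756 ((465.4443359375, 200.80975341796875), (80.34381866455078, 70.02851867675781), 74.64612579345703)
bar 574 0.051598375242680045 ((465.4573974609375, 201.0302276611328), (43.95452880859375, 17.036191940307617), 75.46381378173828) (np.float64(317.9668989547038), np.float64(118.07665505226481))
other high 86155
```

View pics/w3.png

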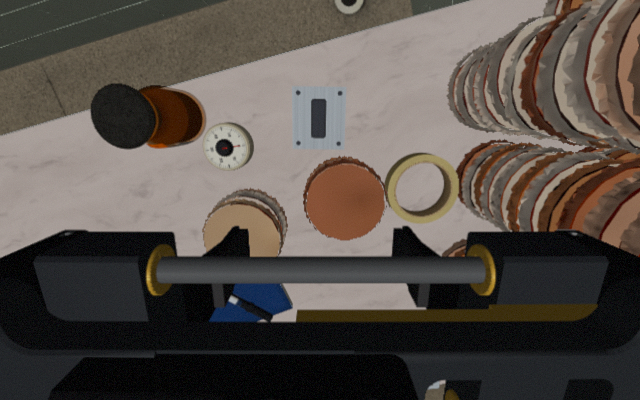

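The cover is in clear view, with the bar centre at (318,118). The plate fits at 80.3 x 70.0 mm and yaw about 75.3°, and the timer at (228,147) is well clear.

Run:
```python
from h import *
plan((465.4,200.9,21,75.3))
```

```text
t 7.27 pos [450.1 128.3 249.8] yaw 75.44 w 0.0869 F [ 0.4  0.1 -0.6] g 0.0 j [ 0.64  0.03 -1.    1.77  0.02  1.36 -0.63]
[-0.001  0.001  0.002] [ 74.2  -3.3 228.8]
```

apply_moves --pt "0 0 0 25 -1 25 1" --pt "0 0 0 50 -2 50 1" --pt "0 0 0 74 -3.2 80 1" --pt "0 0 0 74 -3.2 115 1" --pt "0 0 0 74 -3.2 150 1" --pt "0 0 0 74 -3.2 180 1" --pt "0 0 0 74 -3.2 205 1" --pt "0 0 0 74 -3.2 220 1" --pt "0 0 0 74 -3.2 228 1" --pt "0 0 0 74 -3.2 228.5 -1" --pt "0 0 0 74 -3.2 228.5 -1" --pt "0 0 0 74 -3.2 228.5 -1" --pt "0 0 0 74 -3.2 228.5 -1" --pt "0 0 0 74 -3.2 228.5 -1" --pt "0 0 0 74 -3.2 228.5 -1" --pt "0 0 0 74 -3.2 228.5 -1" --pt "0 0 0 74 -3.2 228.5 -1" --force 35

```text
time: 8.68
ee_pos: [0.4658, 0.2019, 0.0223]
eef_rot: [0.791, 0.612, 0.0, 0.0]
ft_force: [-1.0, 0.5, -0.8]
width: 0.0418
grip_force: 0.0
```

apply_moves --pt "0 0 0 0 0 0 -1" --pt "0 0 0 0 0 0 -1" --pt "0 0 0 0 0 0 -1" --pt "0 0 0 0 0 0 -1" --pt "0 0 0 0 0 0 -1" --pt "0 0 0 0 0 0 -1" --pt "0 0 0 0 0 0 -1" --pt "0 0 0 0 0 0 -1"

```text
time: 9.35
ee_pos: [0.4656, 0.2019, 0.022]
eef_rot: [0.791, 0.612, -0.0, 0.0]
ft_force: [-0.5, -0.3, -0.6]
width: 0.0178
grip_force: 35.0
```

Run:
```python
from h import *
p=nest(-66,0); print(p)
plan((465.4,200.9,120,75.3),(450,60,140,35),(*nest(-66,0),120,-6))
```

```text
[ 437.96155491 -208.10112142]
t 9.35 pos [465.6 201.9  22. ] yaw 75.51 w 0.0178 F [-0.5 -0.3 -0.6] g 35.0 j [ 0.3   0.46 -0.93  1.93  0.45  0.97 -1.09]
[0.    0.    0.004] [ -1.   0. -98.]
[0.    0.    0.707] [-141.3   20.4 -118. ]
[0.    0.    1.423] [-403.9   75.8  -98. ]
```

apply_moves --pt "0 0 0 0 0 -10 -1" --pt "0 0 0 0 0 -35 -1" --pt "0 0 0 0 0 -65 -1" --pt "0 0 0 0 0 -95 -1" --pt "0 0 0 0 0 -118 -1" --pt "0 0 0.1 -29 5 -118 -1" --pt "0 0 0.2 -58 11 -118 -1" --pt "0 0 0.3 -87 16 -118 -1" --pt "0 0 0.4 -115 22 -118 -1" --pt "0 0 0.5 -144 27 -118 -1" --pt "0 0 0.6 -173 32 -118 -1" --pt "0 0 0.7 -202 38 -118 -1" --pt "0 0 0.8 -231 43 -118 -1" --pt "0 0 0.9 -260 49 -118 -1" --pt "0 0 1.0 -289 54 -118 -1" --pt "0 0 1.1 -318 60 -118 -1" --pt "0 0 1.2 -347 65 -118 -1" --pt "0 0 1.3 -375 70 -118 -1" --pt "0 0 1.423 -404 76 -118 -1" --pt "0 0 1.423 -404 76 -118 -1"

```text
time: 11.02
ee_pos: [0.4366, -0.2141, 0.1402]
eef_rot: [0.998, -0.06, -0.0, 0.001]
ft_force: [-1.3, -0.0, -3.3]
width: 0.018
grip_force: 34.9
```

apply_moves --pt "0 0 0 0 0 0 -1" --pt "0 0 0 0 0 0 -1" --pt "0 0 0 0 0 0 -1"

```text
time: 11.27
ee_pos: [0.4383, -0.207, 0.1402]
eef_rot: [0.999, -0.051, 0.0, -0.0]
ft_force: [-0.1, 0.2, -2.8]
width: 0.0175
grip_force: 34.9
```

Run:
```python
from h import *
plan((*nest(-66,0),60,-6))
for n in ("scene","side","wrist"):
    c=r.camera(n); np.save(n+"4.npy",c,allow_pickle=True); save(c,n+"4.png")
a=cv2.imread("pics/wrist4.png"); b=cv2.imread("pics/side4.png")
cv2.imwrite("pics/c4.png",cv2.resize(np.vstack([a[:,:],b]),(480,600)))
```

```text
t 11.27 pos [ 438.3 -207.   140.2] yaw -5.87 w 0.0175 F [-0.1  0.2 -2.8] g 34.9 j [ 0.95  0.14 -0.64  1.9   0.09  1.13 -1.4 ]
[-0.    -0.     0.002] [-0.2  1.1 80.2]
```

View pics/c4.png

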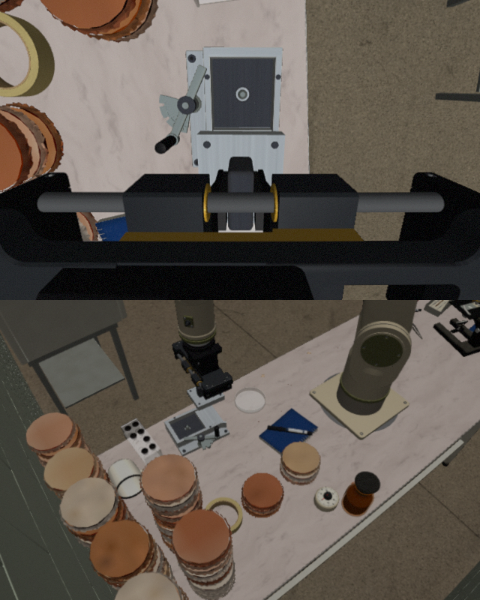

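The wrist view shows the lever at its last notch. The pin is at about (323,125), and the held cover lies square to the channel just behind its mouth.

Run:
```python
from h import *
c=np.load("wrist4.npy",allow_pickle=True).item(); g=cv2.cvtColor(c["pixels"],cv2.COLOR_RGB2GRAY).astype(float)
def cen(u,v,rad,thr,dark=1):
    a=g[v-rad:v+rad+1,u-rad:u+rad+1]; w=np.clip(thr-a,0,None) if dark else np.clip(a-thr,0,None)
    V,U=np.mgrid[v-rad:v+rad+1,u-rad:u+rad+1]; return (w*U).sum()/w.sum(),(w*V).sum()/w.sum()
pin=cen(322,125,9,85,0); h2=cen(255,78,5,90); print(pin,h2)
p=world(c,*pin,.029)[0]*1000;b=world(c,*h2,.012)[0]*1000
print("pin",p,"hole",b,"exp",nest(43.9,62.9))
s=r.read_state();T=np.array(s["ee_pos"])*1000;A=R.from_quat(s["eef_rot"])
# cover holes
k1,k2=cen(277,192,6,90),cen(366,192,6,90);q=[world(c,*k,.134)[0]*1000 for k in(k1,k2)]
print(k1,k2,[A.inv().apply(x-T).round(1) for x in q], "yaw of holes line",np.degrees(np.arctan2(*(q[0]-q[1])[1::-1]))-90)
P=cloud(c);z=P[:,:,2];t=(z>.125)&(z<.14);t[:150]=0;v,u=np.nonzero(t)
Q=A.inv().apply(world(c,u,v,.134)*1000-T);print("plate top in tool",t.sum(),np.median(z[t]),np.percentile(Q,[0.5,2,98,99.5],axis=0).round(1).tolist())
L=P[150-50:175,262:375];m=(L[:,:,2]>.027)&(L[:,:,2]<.033);print(m.sum())
# lever
m=(g<40)&(np.arange(400)[:,None]<215)&(np.arange(400)[:,None]>165)&(np.arange(640)<260)&(np.arange(640)>200);v,u=np.nonzero(m);print("post px",u.min(),u.max(),v.min(),v.max())
cv2.imwrite("pics/w4c.png",cv2.resize(c["pixels"][60:260,190:400,::-1],None,fx=2.8,fy=2.8,interpolation=2))
```

```text
(np.float64(323.1693945967265), np.float64(125.05087753894695)) (np.float64(255.41412466843502), np.float64(77.49071618037135))
pin [ 504.88014674 -215.25246217   29.        ] hole [ 554.00159655 -156.77832956   12.        ] exp [ 553.83435155 -157.03337232]
(np.float64(275.4016393442623), np.float64(192.38063524590163)) (np.float64(365.9379134860051), np.float64(192.864631043257)) [array([ 30.3, -28.6,   6.2]), array([30. , 25.7,  6.2])] yaw of holes line -6.258110907729261
plate top in tool 5743 0.13401020948202316 [[-5.3, -36.1, 6.2], [0.1, -35.2, 6.2], [39.1, 32.2, 6.2], [39.7, 33.2, 6.2]]
325
post px 207 234 181 203
```

View pics/w4c.png

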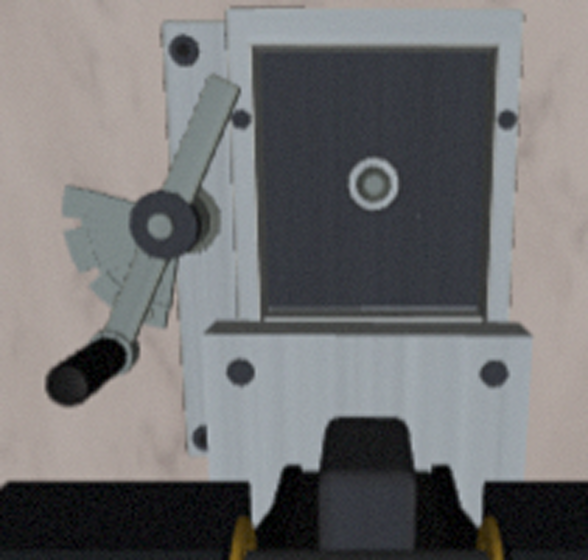

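```bash
sed -i 's/^PIN=.*/PIN=np.array([504.2,-215.3]); YAW=-6.0/' h.py
python3 - <<'E'
from h import *
c=np.load("wrist4.npy",allow_pickle=True).item()
for uv in((214.3,197.5),(214.8,197)):
    q=world(c,*uv,.085)[0]*1000;d=q[:2]-nest(-12,66);print(q,np.hypot(*d),np.arctan2(-d[0],d[1])-np.radians(YAW))
plan((*nest(-65.5,0),56,-6))
E
```

```text
[ 460.5713739  -125.01443168   85.        ] 45.12937576514554 1.1305964903502295
[ 460.92831848 -125.48359176   85.        ] 44.581463206704434 1.1354458154218163
t 11.42 pos [ 438.3 -207.4  140.2] yaw -5.91 w 0.0176 F [ 0.4 -0.2 -2.9] g 34.9 j [ 0.95  0.14 -0.64  1.9   0.09  1.13 -1.4 ]
[ 0.    -0.     0.001] [ 0.9  0.9 84.2]
```

apply_moves --pt "0 0 0.001 0.9 0.9 20 -1" --pt "0 0 0.001 0.9 0.9 45 -1" --pt "0 0 0.001 0.9 0.9 65 -1" --pt "0 0 0.001 0.9 0.9 78 -1" --pt "0 0 0.001 0.9 0.9 84 -1" --pt "0 0 0.001 0.9 0.9 84 -1" --pt "0 0 0.001 0.9 0.9 84 -1"

```text
time: 12.0
ee_pos: [0.4393, -0.2091, 0.0566]
eef_rot: [0.999, -0.053, 0.0, 0.0]
ft_force: [0.9, 0.2, -3.6]
width: 0.0177
grip_force: 34.9
```

apply_moves --pt "0 0 0 0 0 0.7 -1" --pt "0 0 0 0 0 1.4 -1" --pt "0 0 0 0 0 2.0 -1" --pt "0 0 0 0 0 2.6 -1" --pt "0 0 0 0 0 2.6 -1"

```text
time: 12.42
ee_pos: [0.439, -0.2094, 0.0536]
eef_rot: [0.999, -0.053, 0.0, 0.0]
ft_force: [-0.8, 0.8, -3.1]
width: 0.0177
grip_force: 34.9
```

Run:
```python
from h import *
plan((*nest(-65.5,0),52,-6))
```

```text
t 12.42 pos [ 439.  -209.4   53.6] yaw -6.09 w 0.0177 F [-0.8  0.8 -3.1] g 34.9 j [ 0.91  0.26 -0.62  1.98  0.19  0.96 -1.47]
[ 0.    -0.    -0.002] [-0.  -0.9  1.6]
```

apply_moves --pt "0 0 0 0 -0.5 0.6 -1" --pt "0 0 0 0 -0.5 1.2 -1" --pt "0 0 0 0 -0.5 1.6 -1" --pt "0 0 0 0 -0.5 1.6 -1"

```text
time: 12.75
ee_pos: [0.439, -0.2087, 0.052]
eef_rot: [0.999, -0.053, -0.0, 0.0]
ft_force: [-0.7, 0.1, 0.2]
width: 0.0181
grip_force: 34.9
```

apply_moves --pt "0 0 0 0 0 0.3 -1" --pt "0 0 0 0 0 0.3 -1" --pt "0 0 0 0 0 0.3 -1"

```text
time: 13.0
ee_pos: [0.439, -0.2087, 0.052]
eef_rot: [0.999, -0.053, -0.0, 0.0]
ft_force: [-3.4, 2.1, 5.8]
width: 0.0179
grip_force: 34.9
```

Run:
```python
from h import *
plan((*nest(-65.5,0),51.7,-6),(*nest(-30,0),51.7,-6),(*nest(.5,0),51.7,-6))
```

```text
t 13.0 pos [ 439.  -208.7   52. ] yaw -6.08 w 0.0179 F [-3.4  2.1  5.8] g 34.9 j [ 0.91  0.27 -0.62  1.98  0.19  0.95 -1.48]
[ 0.     0.    -0.001] [ 0.1 -0.3  0.3]
[ 0.     0.    -0.001] [35.6 -0.3  0.3]
[ 0.     0.    -0.001] [66.1 -0.4  0.3]
```

apply_moves --pt "0 0 0 3 0 -0.1 -1" --pt "0 0 0 7 0 -0.1 -1" --pt "0 0 0 11 0 -0.1 -1" --pt "0 0 0 15 0 -0.1 -1" --pt "0 0 0 19 0 -0.1 -1" --pt "0 0 0 23 0 -0.1 -1" --pt "0 0 0 27 0 -0.1 -1" --pt "0 0 0 31 0 -0.1 -1" --pt "0 0 0 35 0 -0.1 -1" --pt "0 0 0 35 0 -0.1 -1"

```text
time: 13.83
ee_pos: [0.4738, -0.2129, 0.0519]
eef_rot: [0.999, -0.053, -0.0, 0.0]
ft_force: [-3.3, -0.4, 4.9]
width: 0.0178
grip_force: 35.0
```

Run:
```python
from h import *
plan((*nest(0,0),52,-6),(*nest(.5,0),52,-6));print(r.read_state()["torque"])
```

```text
t 13.83 pos [ 473.8 -212.9   51.9] yaw -6.1 w 0.0178 F [-3.3 -0.4  4.9] g 35.0 j [ 0.87  0.34 -0.61  1.9   0.23  0.98 -1.52]
[ 0.001  0.001 -0.002] [30.5 -0.8 -0.1]
[ 0.001  0.001 -0.002] [31.  -0.8 -0.1]
[-0.02616315  0.85706742  0.07311465]
```

apply_moves --pt "0 0 0 4 -0.1 0 -1" --pt "0 0 0 8 -0.2 0 -1" --pt "0 0 0 12 -0.3 0 -1" --pt "0 0 0 16 -0.4 0 -1" --pt "0 0 0 20 -0.5 0 -1" --pt "0 0 0 24 -0.5 0 -1" --pt "0 0 0 27 -0.5 0 -1" --pt "0 0 0 29 -0.5 0 -1" --pt "0 0 0 30 -0.5 0 -1" --pt "0 0 0 30.5 -0.5 0 -1" --pt "0 0 0 30.5 -0.5 0 -1"

```text
time: 14.75
ee_pos: [0.5044, -0.2151, 0.0515]
eef_rot: [0.999, -0.053, 0.0, -0.0]
ft_force: [0.1, 0.9, -2.6]
width: 0.018
grip_force: 35.0
```

Run:
```python
from h import *
plan((*nest(0,0),52,-6),(*nest(.5,0),52,-6));print(r.read_state()["torque"])
```

```text
t 14.75 pos [ 504.4 -215.1   51.5] yaw -6.07 w 0.018 F [ 0.1  0.9 -2.6] g 35.0 j [ 0.83  0.39 -0.6   1.82  0.26  1.   -1.55]
[-0.    -0.001 -0.001] [-0.2  0.2 -0.5]
[-0.    -0.001 -0.001] [ 0.3  0.2 -0.5]
[0.00089689 0.00933362 0.03646309]
```

apply_moves --pt "0 0 0 0 0 0.7 -1" --pt "0 0 0 0 0 1.4 -1" --pt "0 0 0 0 0 2.1 -1" --pt "0 0 0 0 0 2.8 -1" --pt "0 0 0 0 0 2.8 -1"

```text
time: 15.17
ee_pos: [0.504, -0.2152, 0.0487]
eef_rot: [0.999, -0.053, -0.0, -0.0]
ft_force: [0.4, -0.6, -3.5]
width: 0.0176
grip_force: 35.0
```

apply_moves --pt "0 0 0 0 0 0.8 -1" --pt "0 0 0 0 0 1.6 -1" --pt "0 0 0 0 0 2.4 -1" --pt "0 0 0 0 0 3.2 -1" --pt "0 0 0 0 0 4 -1" --pt "0 0 0 0 0 4 -1"

```text
time: 15.67
ee_pos: [0.5044, -0.2154, 0.0449]
eef_rot: [0.999, -0.053, 0.0, 0.0]
ft_force: [0.9, -0.9, -3.1]
width: 0.0179
grip_force: 35.0
```

apply_moves --pt "0 0 0 0 0 0.8 -1" --pt "0 0 0 0 0 1.6 -1" --pt "0 0 0 0 0 2.4 -1" --pt "0 0 0 0 0 3.2 -1" --pt "0 0 0 0 0 4 -1" --pt "0 0 0 0 0 4.8 -1" --pt "0 0 0 0 0 5.4 -1" --pt "0 0 0 0 0 5.4 -1" --force 50

```text
time: 16.33
ee_pos: [0.5046, -0.2155, 0.0401]
eef_rot: [0.999, -0.053, 0.001, 0.0]
ft_force: [-0.9, -1.2, 6.8]
width: 0.0173
grip_force: 50.0
```

apply_moves --pt "0 0 0 0 0 0.4 -1" --pt "0 0 0 0 0 0.8 -1" --pt "0 0 0 0 0 1.1 -1" --pt "0 0 0 0 0 1.1 -1" --pt "0 0 0 0 0 1.1 -1"

```text
time: 16.75
ee_pos: [0.5047, -0.2155, 0.0392]
eef_rot: [0.999, -0.053, 0.001, 0.0]
ft_force: [-0.8, -0.2, 7.8]
width: 0.0173
grip_force: 50.0
```

apply_moves --pt "0 0 0 0 0 0.3 -1" --pt "0 0 0 0 0 0.6 -1" --pt "0 0 0 0 0 0.6 -1" --pt "0 0 0 0 0 0.6 -1"

```text
time: 17.08
ee_pos: [0.5047, -0.2156, 0.039]
eef_rot: [0.999, -0.053, 0.001, 0.001]
ft_force: [-3.6, 0.6, 12.2]
width: 0.0176
grip_force: 50.0
```

apply_moves --pt "0 0 0 0 0 0.3 -1" --pt "0 0 0 0 0 0.3 -1" --pt "0 0 0 0 0 0.3 -1" --pt "0 0 0 0 0 0.3 -1" --pt "0 0 0 0 0 0.3 -1" --pt "0 0 0 0 0 0.3 -1"

```text
time: 17.58
ee_pos: [0.5047, -0.2155, 0.0389]
eef_rot: [0.999, -0.053, 0.001, 0.001]
ft_force: [-5.1, 0.4, 15.3]
width: 0.0176
grip_force: 50.0
```

Run:
```python
from h import *
plan()
a=r.camera("side")["pixels"][90:240,180:360];b=r.camera("wrist")["pixels"]
a=cv2.resize(a,(480,400),interpolation=2);b=b[50:350,160:480];b=cv2.resize(b,(320,300))
o=np.zeros((400,800,3),np.uint8);o[:,:480]=a;o[:300,480:]=b;cv2.imwrite("pics/f.png",o[:,:,::-1])
```

```text
t 17.58 pos [ 504.7 -215.5   38.9] yaw -6.1 w 0.0176 F [-5.1  0.4 15.3] g 50.0 j [ 0.82  0.41 -0.59  1.83  0.27  0.98 -1.56]
```

View pics/f.png

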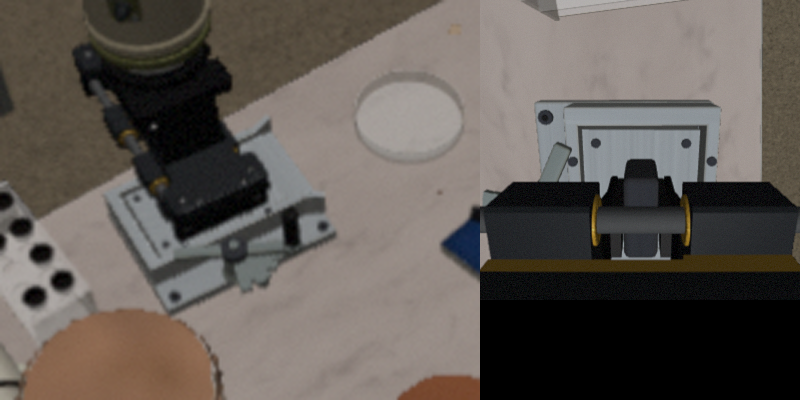

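The cover sits below the rail tops, square in the channel against the end stop. The lever is still at its outer notch.

```bash
python3 -c "
from bench import r
print(r.close_job())"
```

```text
the job is handed in; nothing more can be done
None
```

I handed the job in at about 18 s: the lever is at its two-pip notch, and the cover is over the pin, still gripped and pressed to the solid stop with about 15 N at the wrist; the timer was not touched. No verdict came back.

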